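# Find the empty bay of the battery case and push its flap open

### The arm

A 6-joint arm with a two-finger parallel gripper is mounted at the origin on the work surface. World frame = base frame: x ahead of the robot, y to its left, z up, the work surface at z = 0. Lengths are in m, angles in rad, forces in N, time in s.
With the tool pointing down it reaches from about 0.35 to 0.85 m from the base axis. Payload 8.1 kg.
Tool frame: the origin (TCP) lies between the finger pads; the fingertips stand tips_ahead ahead of it and the grasp point (between the pads) lies 3 mm ahead of it (tips_ahead is the distance from the TCP to the fingertips, in m); z points along the fingers, y is the line along which they close (so a half turn about z gives the same grasp; the last joint's range is limited). The gripper opens to 85 mm and grips with 20 to 120 N. Pads are 22 mm wide; open, the fingers measure 114 mm over their backs; the gripper's body (76 mm by 85 mm) begins 54 mm behind the grasp point. The pads swing forward as they close: fully open they stand 13 mm farther back than shut.
Start: joints at [1.113, 0.13, 1.488, -0, 1.523, -0.085], TCP at [0.219, 0.559, 0.253] pointing down, gripper open.
Joint ranges: [-2.96, 2.96], [-0.89, 2.26], [0.02, 2.5], [-1.34, 4.48], [0, 2.73], [-2.66, 2.66]. Speed limits (rad/s): [2.39, 2.39, 2.79, 3.14, 3.14, 3.14].

### API

Orientations are given as [roll, pitch, yaw] about the fixed x, y, z axes, in that order (R = Rz(yaw) Ry(pitch) Rx(roll)).
In Python, from bench import get_state, capture, close_job, tips_ahead gives the robot as it stands. The module is installed in compiled form; this text tells all that it offers.
- The arm moves only by the shell command python3 -m jog 'ROWS'. ROWS is text: rows parted by semicolons, each of 7 numbers parted by spaces: the finger opening in m, from 0 to 0.0854, then the shift along the tool's x, y, z in m, then the turn, a rotation vector about the tool's x, y, z in rad. In form: claw x y z ax ay az; .... A call has 1 to 20 rows; each row shifts and turns the commanded pose from where the row before left it, along the tool's axes as they then stand; what a row does not reach is not made up. A row lasts 1/8 s, in which the tool goes at most 62.5 mm and 10.7 degrees, less where a joint would pass 70% of its speed; a pose out of reach is approached as far as the arm can. A call is refused whole if a number of a shift passes 0.0625 or a number of a turn 0.188, either way. A call with a gripper value outside its range is refused whole. The fingers move at their own pace and stop on an object; the grip force is fixed at half the most. Time passes only in rows, so rows that do not move let the fingers close. It gives the time, the measured TCP pose, the force, the opening and the grip force at its end, in the units of the state.
- get_state(): the state, without advancing time (a new reading comes with each control period).
- capture(name): name is "side" or "top" or "wrist"; returns a dict with "image" (420x560x3 uint8, red, green, blue), "fx", "fy", "cx", "cy" (pixels), "k1" (the pictures are not rectified: a ray, as slopes to the right and down, at radius r is drawn at 1 + k1 r^2 times it, then the intrinsics apply), "world_from_camera" (4x4, takes a point from camera to world coordinates); the wrist camera has in their place "tool_from_camera" (4x4, takes a point from camera to tool coordinates, whose origin is the TCP and whose axes are the flange's). Camera axes: x right, y up, looking along -z (the intrinsics and any distortion apply to the point x, -y, -z); pixel columns grow to the right and rows downward; lengths in m; the calibration is good to about 2 mm. A picture is of the moment at which its call begins: read the wrist's pose just before it. There is no depth.
- close_job(): hands the job in; it is judged then, once.
The state is a dict: "clock": time; "q": joint angles; "dq": joint speeds; "tau": joint torques, N m; "eef_pos": TCP position; "ee_rot": TCP orientation; "wrist_force": force on the tool from outside, world axes, zero at the start; "moment": the same for the moment, N m; "width": finger opening in m; "grasp_force": force on a finger pad.
Only numpy, scipy, OpenCV 4.12 (cv2) and the standard library are available. Lean on these libraries where they do the work, as an engineer would, in place of code of your own. Each camera call takes 0.05 s, during which the arm holds its last target. There are 200 camera calls.

### The job

Three of the four identical flaps in the top of the battery case rest on a battery pack; the fourth covers an empty bay and rocks when pressed. With your fingertips, gently press the front part of one flap after another until you find the one that gives way, then push its front edge down into the bay until the flap is tilted about 45 degrees, and come away leaving it standing open. Grasp and lift nothing, never press hard, and leave everything else on the bench and on the case where it is.

Things in the scene. Friction and masses are not known exactly. Their poses are not given: they have to be found in the camera images.
- case: fixed dark steel box, 188 (x) x 448 (y) x 105 high; origin on the bench under its centre, x to its rear (away from the robot), y to the robot's left. Four like bays in its top, openings x -78 to +23, 93 wide, 97 deep; behind them a flush solid ledge. Three bays hold a pack 1 mm under the flap; one, a different one each time, is empty but for a 10 mm floor spacer. All look alike outside
- press_1 (a point): point on the upper face of flap 1, the first from the robot's right (case y = -157.5): mid-width, 48 in front (case -x) of its hinge line, 27 behind its free edge; moves with the flap. The flap is a grey plate 95 (x) x 89 (y) x 5, flush with the case top when level, hinged along case y at case x = 0: 75 of it in front of the hinge, 20 behind
- flap_1 (a joint): tilt of flap 1, rad: 0 level, positive as its front (free) edge swings down into the bay, stop at 1.0. Over a pack it gives at most about 0.03. Over the empty bay it gives way to about 2 N at the press point; friction hinge without spring, so it stays at the tilt where it is left
- press_2 (a point): point on the upper face of flap 2, the second from the right (case y = -52.5): mid-width, 48 in front (case -x) of its hinge line, 27 behind its free edge; moves with the flap. The flap is a grey plate 95 (x) x 89 (y) x 5, flush with the case top when level, hinged along case y at case x = 0: 75 of it in front of the hinge, 20 behind
- flap_2 (a joint): tilt of flap 2, rad: 0 level, positive as its front (free) edge swings down into the bay, stop at 1.0. Over a pack it gives at most about 0.03. Over the empty bay it gives way to about 2 N at the press point; friction hinge without spring, so it stays at the tilt where it is left
- press_3 (a point): point on the upper face of flap 3, the third from the right (case y = +52.5): mid-width, 48 in front (case -x) of its hinge line, 27 behind its free edge; moves with the flap. The flap is a grey plate 95 (x) x 89 (y) x 5, flush with the case top when level, hinged along case y at case x = 0: 75 of it in front of the hinge, 20 behind
- flap_3 (a joint): tilt of flap 3, rad: 0 level, positive as its front (free) edge swings down into the bay, stop at 1.0. Over a pack it gives at most about 0.03. Over the empty bay it gives way to about 2 N at the press point; friction hinge without spring, so it stays at the tilt where it is left
- press_4 (a point): point on the upper face of flap 4, the last, farthest left (case y = +157.5): mid-width, 48 in front (case -x) of its hinge line, 27 behind its free edge; moves with the flap. The flap is a grey plate 95 (x) x 89 (y) x 5, flush with the case top when level, hinged along case y at case x = 0: 75 of it in front of the hinge, 20 behind
- flap_4 (a joint): tilt of flap 4, rad: 0 level, positive as its front (free) edge swings down into the bay, stop at 1.0. Over a pack it gives at most about 0.03. Over the empty bay it gives way to about 2 N at the press point; friction hinge without spring, so it stays at the tilt where it is left
- jar: small glass jar with steel cap, 38 across, 50 high, standing on the rear ledge of the case; origin under its centre (leave alone)
- relay: small white relay block, 28 x 36 x 34 high, standing on the rear ledge of the case; origin under its centre (leave alone)
- driver: screwdriver with black handle, 200 long, lying on the bench in front of the case (leave alone)
- phone: white telephone 72 x 145 x 9, lying on the bench in front of the case; origin under its centre (leave alone)
- meter: red clamp meter, about 185 x 74 x 34 high, on the bench behind the case; origin under its body (leave alone)
- mug: white mug, 80 across, 90 high, on the bench to the robot's right; origin under its centre (leave alone)
- spare: spare battery pack, black block 85 x 80 x 91 high, standing on the bench to the robot's left; origin under its centre (leave alone)
- bits: open black tray of screwdriver bits, 70 x 120 x 26 high, on the bench behind the case; origin under its centre (leave alone)

How it is judged:
By the outcome, as a careful person would: the job done as asked, in the order asked, and still so for the second after the job is handed in, with the robot touching nothing.
It also fails if it takes over 51 s, if anything falls off the work surface, if the arm or the gripper's body presses on something with over 40 N, if the wrist force passes 120 N, or if a joint passes its speed limit or range.

## Working session

There is one attempt and no reset: what is moved stays moved. The work goes in short steps, Python scripts to look and compute and a shell command to move; the robot and the scene stay as the last step left them, time stands still between calls to the robot, and variables do not carry over. Pictures are saved under pics/ and viewed, at most 10 in all, crops included, and the job is handed in when it is done.

```bash
mkdir -p pics
cat > h.py <<'E'
import numpy as np, cv2
from bench import *
def save(n,f):
    c=capture(n); cv2.imwrite('pics/'+f,c['image'][:,:,::-1]); return c
def ray2plane(c,u,v,z,T=None):
    T=np.array(c['world_from_camera']) if T is None else T
    d=np.array([(u-c['cx'])/c['fx'],(v-c['cy'])/c['fy']]); s=d.copy()
    for _ in range(20): s=d/(1+c['k1']*(s@s))
    r=T[:3,:3]@np.array([s[0],-s[1],-1]); o=T[:3,3]
    return o+r*(z-o[2])/r[2]
E
python3 - <<'E'
from h import *
import pickle
s=get_state();print(s, tips_ahead() if callable(tips_ahead) else tips_ahead)
for n in('top','side'):
    c=save(n,n+'.png');pickle.dump(c,open(n+'.pkl','wb'));print(np.round(c['world_from_camera'],3),c['fx'],c['k1'])
E
```

```text
{'clock': 0.0, 'q': array([ 1.11261489e+00,  1.31161371e-01,  1.48931778e+00,  2.17333641e-05,
        1.52297218e+00, -8.53923298e-02]), 'dq': array([ 0.00010535,  0.00054149, -0.00075915, -0.00109624, -0.00053859,
        0.00044087]), 'tau': array([ 5.64961065e-04, -5.69388270e+01, -5.00559676e+01, -1.21828930e-04,
        1.45654759e-02,  3.17955266e-05]), 'eef_pos': array([0.21826787, 0.55833787, 0.25222312]), 'ee_rot': array([-3.13974260e+00, -1.80150908e-04,  2.76880232e+00]), 'wrist_force': array([ 0.24878028, -0.44145743, -0.22626205]), 'moment': array([ 0.01260102, -0.069622  , -0.03035761]), 'grasp_force': 0.0, 'width': 0.0854453289926563} 0.022
[[-0.025  0.989 -0.147  0.435]
 [-1.    -0.025  0.002  0.004]
 [-0.002  0.147  0.989  1.012]
 [ 0.     0.     0.     1.   ]] 393.8051935126854 -0.029894519700438226
[[ 0.704  0.378 -0.602 -0.19 ]
 [-0.71   0.393 -0.584 -0.752]
 [ 0.016  0.838  0.545  0.771]
 [ 0.     0.     0.     1.   ]] 439.94628292504774 -0.11854581728939598
```

View pics/top.png

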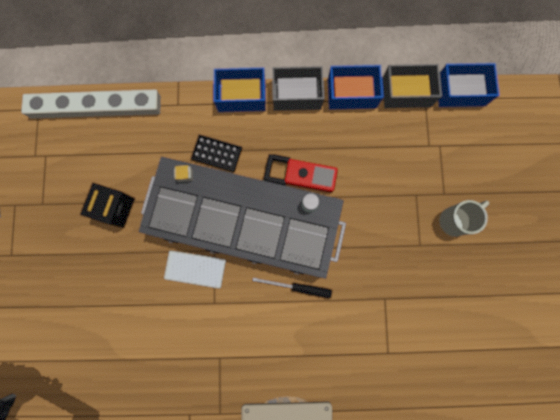

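View pics/side.png

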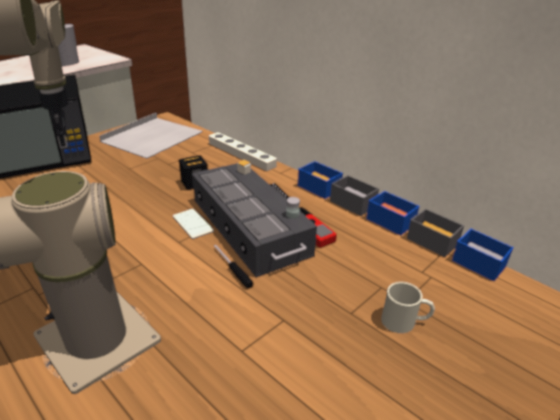

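The top view shows the case at about (240,215), yawed. The flaps are at about (305,243), (260,232), (216,222) and (172,212), right to left. The jar is at (310,203), the relay at (182,173), and the gripper is at bottom left, out of the way. I'll enlarge it to read the corners.

```bash
python3 -c "
import cv2
i=cv2.imread('pics/top.png')[150:290,130:355];cv2.imwrite('pics/crop.png',cv2.resize(i,None,fx=3.5,fy=3.5,interpolation=cv2.INTER_CUBIC))"
```

```text
(no output)
```

View pics/crop.png

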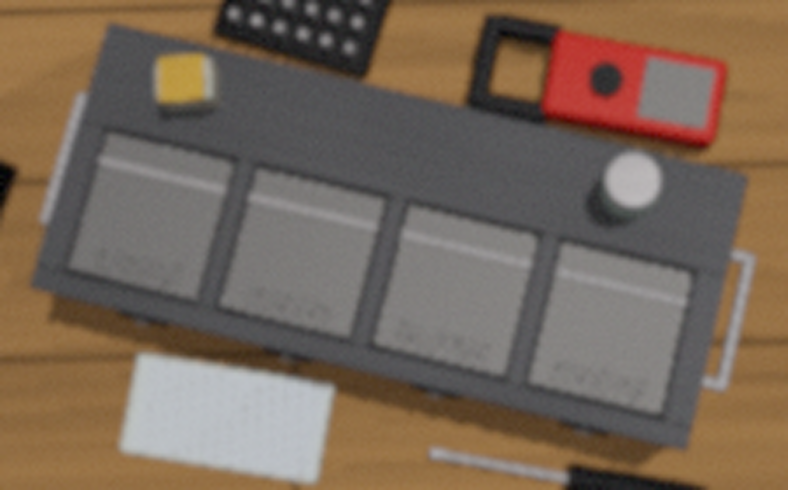

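The crop shows the top face corners at about (108,25), (35,287), (687,445) and (747,177). The outer flap corners are flap 4 rear-left (106,133), front-left (68,268), and flap 1 rear-right (694,271), front-right (661,414). Next I'll fit the case pose.

```bash
cat > fit.py <<'E'
from h import *
import pickle
c=pickle.load(open('top.pkl','rb'))
px=np.array([(108,25),(35,287),(687,445),(747,177),(106,133),(68,268),(694,271),(661,414)],float)/3.5+[130,150]
m=np.array([(94,224),(-94,224),(-94,-224),(94,-224),(20,202),(-75,202),(20,-202),(-75,-202)])/1000
w=np.array([ray2plane(c,u,v,.105)[:2] for u,v in px])
mc,wc=m.mean(0),w.mean(0); U,S,V=np.linalg.svd((m-mc).T@(w-wc)); R=(U@V).T
t=wc-R@mc; yaw=np.arctan2(R[1,0],R[0,0])
print('case',t,yaw,'res mm',np.round((w-(m@R.T+t))*1e3,1).tolist())
np.save('case.npy',[*t,yaw])
for i,y in enumerate([-.1575,-.0525,.0525,.1575]): print(i+1,R@[-.048,y]+t, R@[-.062,y]+t)
E
python3 fit.py
```

```text
case [0.55607365 0.09342227] -0.2610242850227906 res mm [[-2.6, -1.0], [1.3, -4.5], [3.4, 1.3], [-2.9, 2.4], [-0.4, 0.9], [0.7, -0.1], [0.8, 0.1], [-0.3, 1.0]]
1 [ 0.46905353 -0.04635522] [ 0.45552776 -0.04274224]
2 [0.49615091 0.05508802] [0.48262514 0.05870101]
3 [0.52324829 0.15653127] [0.50972252 0.16014425]
4 [0.55034567 0.25797451] [0.5368199 0.2615875]
```

```bash
python3 -m jog '0 0 0 0 0 0 -0.111; 0 -0.033 -0.017 0 0 0 0; 0 -0.033 -0.017 0 0 0 0; 0 -0.033 -0.017 0 0 0 0; 0 -0.033 -0.017 0 0 0 0; 0 -0.033 -0.017 0 0 0 0; 0 -0.033 -0.017 0 0 0 0; 0 -0.033 -0.017 0 0 0 0; 0 -0.033 -0.017 0 0 0 0; 0 -0.033 -0.017 0 0 0 0; 0 -0.033 -0.017 0 0 0 0; 0 -0.033 -0.017 0 0 0 0; 0 -0.033 -0.017 0 0 0 0; 0 0 0 0 0 0 0; 0 0 0 0 0 0 0'
python3 - <<'E'
from h import *
s=get_state();print(s['clock'],s['eef_pos'],s['ee_rot'],s['wrist_force'],s['width'],tips_ahead() if callable(tips_ahead) else tips_ahead)
c=save('wrist','w1.png');print(np.round(c['tool_from_camera'],3),c['fx'])
import pickle;pickle.dump((s,c),open('w1.pkl','wb'))
E
```

```text
clock: 1.98
eef_pos: [0.5478, 0.2594, 0.2528]
ee_rot: [-3.141, -0.001, 2.879]
wrist_force: [-0.8, 0.5, -0.0]
width: 0.0
grasp_force: 0.0
1.975 [0.54778046 0.25936018 0.25276364] [-3.14130125e+00 -1.14329206e-03  2.87933710e+00] [-0.81723937  0.47582584 -0.04568091] 3.0210680442181157e-05 0.022
[[-0.001  0.964  0.267  0.067]
 [ 1.     0.001 -0.    -0.   ]
 [-0.     0.267 -0.964 -0.121]
 [ 0.     0.     0.     1.   ]] 293.45043473562646
```

View pics/w1.png

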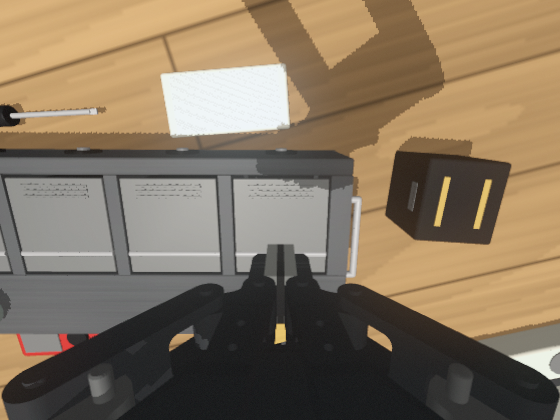

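The wrist view shows flap 4 under the fingers, with its front edge at (234..328,178) and the light line at about y=255. The fingers are centred on its width (x≈281). The camera is on the robot side. I'll check the front corners against the fit.

Run:
```python
from h import *
import pickle
from scipy.spatial.transform import Rotation as Ro
s,c=pickle.load(open('w1.pkl','rb'));T=np.eye(4);T[:3,:3]=Ro.from_euler('xyz',s['ee_rot']).as_matrix();T[:3,3]=s['eef_pos'];T=T@c['tool_from_camera']
x,y,a=np.load('case.npy');R=np.array([[np.cos(a),-np.sin(a)],[np.sin(a),np.cos(a)]])
for u,v in[(234,178),(327,178),(121,178),(212,178),(234,274),(328,273)]: print(np.round((R.T@(ray2plane(c,u,v,.105,T)[:2]-[x,y]))*1e3,1))
print(R.T@(s['eef_pos'][:2]-[x,y]))
```

```text
[-73.8 115.3]
[-73.6 201.1]
[-73.9  11.3]
[-73.8  95. ]
[ 24.  111.1]
[ 23.1 206. ]
[-0.05083591  0.15817673]
```

The fit agrees to about 1 mm. Now descending to about 7 mm above the flap.

```bash
python3 -m jog '0 0 0 0.03 0 0 0; 0 0 0 0.03 0 0 0; 0 0 0 0.03 0 0 0; 0 0 0 0.02 0 0 0; 0 0 0 0.006 0 0 0; 0 0 0 0 0 0 0'; python3 -m jog '0 0 0 0.002 0 0 0; 0 0 0 0.002 0 0 0; 0 0 0 0.001 0 0 0; 0 0 0 0 0 0 0'; python3 -m jog '0 0 0 0.001 0 0 0; 0 0 0 0 0 0 0';python3 -m jog '0 0 0 0.001 0 0 0; 0 0 0 0 0 0 0'
```

```text
clock: 2.78
eef_pos: [0.5483, 0.2596, 0.1377]
ee_rot: [3.141, 0.0, 2.88]
wrist_force: [0.3, 0.5, 0.3]
width: -0.0001
grasp_force: 0.0
clock: 3.28
eef_pos: [0.5482, 0.2592, 0.1323]
ee_rot: [3.142, 0.0, 2.88]
wrist_force: [0.2, -0.9, -0.1]
width: -0.0
grasp_force: 0.0
clock: 3.52
eef_pos: [0.5482, 0.2592, 0.1312]
ee_rot: [-3.142, -0.0, 2.88]
wrist_force: [0.3, -0.5, 0.3]
width: -0.0002
grasp_force: 0.0
clock: 3.78
eef_pos: [0.5481, 0.2592, 0.1302]
ee_rot: [-3.141, -0.0, 2.88]
wrist_force: [-0.5, -0.2, -0.3]
width: 0.0
grasp_force: 0.0
```

```bash
for i in 1 2 ; do python3 -m jog '0 0 0 0.001 0 0 0; 0 0 0 0 0 0 0' | grep -E 'pos|force: \['; done; python3 -m jog '0 0 0 0.001 0 0 0; 0 0 0 0 0 0 0'| grep -E 'pos|force: \['
```

```text
eef_pos: [0.5482, 0.2592, 0.1291]
wrist_force: [0.5, -0.3, 0.1]
eef_pos: [0.5482, 0.2592, 0.1281]
wrist_force: [0.8, 0.4, 0.3]
eef_pos: [0.5482, 0.2592, 0.1272]
wrist_force: [-0.4, 0.5, 0.3]
```

```bash
python3 -m jog '0 0 0 0.0008 0 0 0; 0 0 0 0 0 0 0'| grep -E 'pos|force: \['; python3 -m jog '0 0 0 0.0005 0 0 0; 0 0 0 0 0 0 0'| grep -E 'pos|force: \['
```

```text
eef_pos: [0.5482, 0.2593, 0.1265]
wrist_force: [-0.7, 0.5, 0.7]
eef_pos: [0.5482, 0.2593, 0.126]
wrist_force: [-0.4, -0.1, 1.5]
```

```bash
python3 -m jog '0 0 0 0.0005 0 0 0; 0 0 0 0 0 0 0'| grep -E 'pos|force: \['; python3 -m jog '0 0 0 0.0005 0 0 0; 0 0 0 0 0 0 0'| grep -E 'pos|force: \['
```

```text
eef_pos: [0.5482, 0.2593, 0.1254]
wrist_force: [-0.7, 0.1, 1.6]
eef_pos: [0.5482, 0.2593, 0.1249]
wrist_force: [-0.4, 0.2, 1.5]
```

```bash
python3 -m jog '0 0 0 0.0005 0 0 0; 0 0 0 0 0 0 0'| grep -E 'pos|force: \['; python3 -m jog '0 0 0 0.0005 0 0 0; 0 0 0 0 0 0 0'| grep -E 'pos|force: \['
```

```text
eef_pos: [0.5482, 0.2593, 0.1244]
wrist_force: [-0.4, 0.9, 0.3]
eef_pos: [0.5482, 0.2593, 0.1239]
wrist_force: [0.0, 0.1, -0.0]
```

```bash
python3 -m jog '0 0 0 0.0005 0 0 0; 0 0 0 0 0 0 0'| grep -E 'pos|force: \['; python3 -m jog '0 0 0 0.001 0 0 0; 0 0 0 0 0 0 0'| grep -E 'pos|force: \['
```

```text
eef_pos: [0.5482, 0.2593, 0.1234]
wrist_force: [-0.6, -0.0, 1.1]
eef_pos: [0.5482, 0.2592, 0.1224]
wrist_force: [-0.4, -0.6, 0.7]
```

```bash
python3 -m jog '0 0 0 0.001 0 0 0; 0 0 0 0 0 0 0'| grep -E 'pos|force: \['; python3 -m jog '0 0 0 0.001 0 0 0; 0 0 0 0 0 0 0'| grep -E 'pos|force: \['
python3 - <<'E'
from h import *
c=save('wrist','w2.png')
i=c['image'][130:330,120:400,::-1];cv2.imwrite('pics/w2c.png',cv2.resize(i,None,fx=2.8,fy=2.8))
E
```

```text
eef_pos: [0.5483, 0.2592, 0.1214]
wrist_force: [-0.1, -0.2, 0.4]
eef_pos: [0.5483, 0.2592, 0.1204]
wrist_force: [0.3, 0.9, 0.7]
```

View pics/w2c.png

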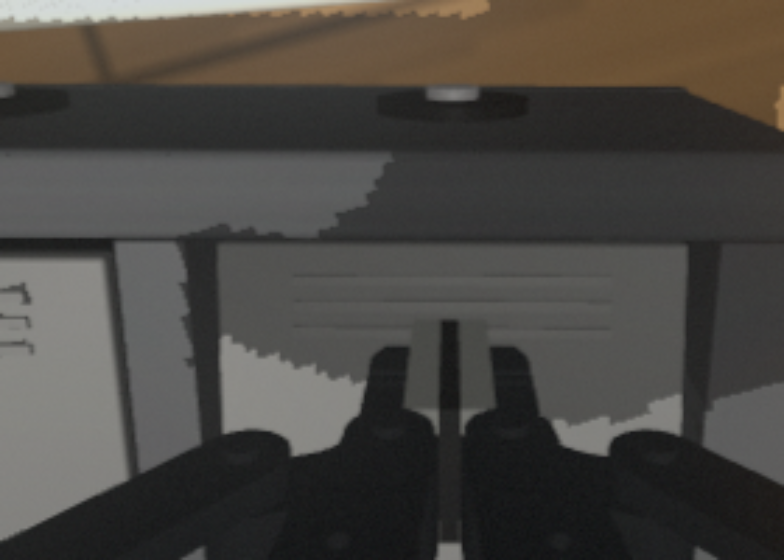

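Flap 4's front edge (crop y≈242) has sunk below the front rail, and its rear gap differs from flap 3's. With forces of about 1.5 N over 6 mm of travel, flap 4 is the empty bay. I'll push it on slowly.

```bash
python3 -m jog '0 0 0 0.002 0 0 0; 0 0 0 0.002 0 0 0; 0 0 0 0.002 0 0 0; 0 0 0 0.002 0 0 0; 0 0 0 0.002 0 0 0; 0 0 0 0 0 0 0'| grep -E 'pos|force: \['; python3 -m jog '0 0 0 0.002 0 0 0; 0 0 0 0.002 0 0 0; 0 0 0 0.002 0 0 0; 0 0 0 0.002 0 0 0; 0 0 0 0.002 0 0 0; 0 0 0 0 0 0 0'| grep -E 'pos|force: \['
```

```text
eef_pos: [0.548, 0.2592, 0.1101]
wrist_force: [-0.9, 0.1, 0.3]
eef_pos: [0.548, 0.2592, 0.1001]
wrist_force: [-0.9, -0.1, -0.3]
```

```bash
python3 -m jog '0 0 0 0.002 0 0 0; 0 0 0 0.002 0 0 0; 0 0 0 0.002 0 0 0; 0 0 0 0.002 0 0 0; 0 0 0 0.002 0 0 0; 0 0 0 0.001 0 0 0'| grep -E 'pos|force: \['
python3 - <<'E'
from h import *
c=save('wrist','w3.png');s=get_state();print(s['wrist_force'],s['moment'])
i=c['image'][130:330,120:400,::-1];cv2.imwrite('pics/w3c.png',cv2.resize(i,None,fx=2.8,fy=2.8))
E
```

```text
eef_pos: [0.5481, 0.2593, 0.0893]
wrist_force: [-1.4, 0.0, 0.9]
[-0.60671284  0.06079738  0.67774398] [ 0.04904123 -0.01440473 -0.01001719]
```

View pics/w3c.png

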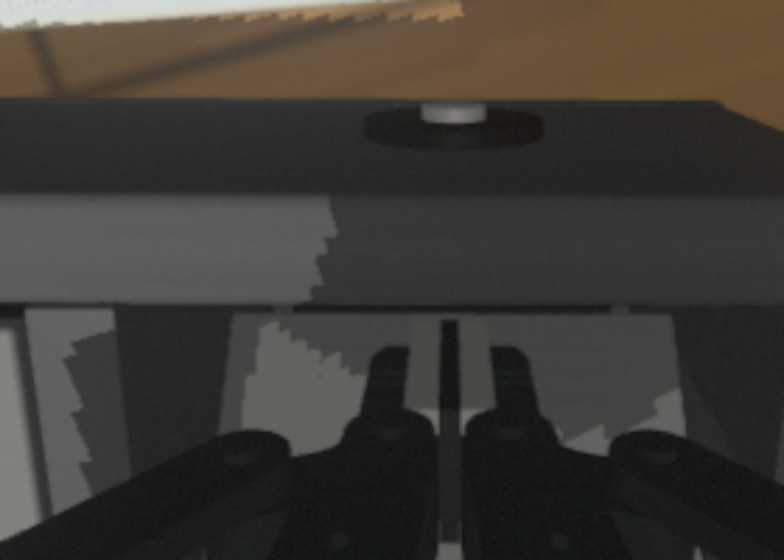

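The front edge of the flap is at crop (232..672, 315), well down in the bay. I'll compute the tilt from that edge.

```bash
cat > tilt.py <<'E'
import sys
from h import *
from scipy.spatial.transform import Rotation as Ro
def tilt(c,s,uv):
    T=np.eye(4);T[:3,:3]=Ro.from_euler('xyz',s['ee_rot']).as_matrix();T[:3,3]=s['eef_pos'];T=T@c['tool_from_camera']
    x,y,a=np.load('case.npy');R=np.array([[np.cos(a),-np.sin(a)],[np.sin(a),np.cos(a)]])
    for h in (0,.0025,.005):
        best=[]
        for z in np.arange(.03,.105,.0005):
            p=R.T@(ray2plane(c,*uv,z,T)[:2]-[x,y])
            # top-front corner: hinge axis h below top
            best.append((abs(np.hypot(p[0],z-(.105-h))-np.hypot(.075,h)),z,p[0]))
        b=min(best);print(h,'err',b[0],'z',b[1],'x',b[2],'deg',np.degrees(np.arctan2(.105-h-b[1],-b[2])+np.arctan2(h,.075)))
if __name__=='__main__':
    c=capture('wrist');s=get_state();tilt(c,s,(float(sys.argv[1])/2.8+120,float(sys.argv[2])/2.8+130))
E
python3 tilt.py 452 315
```

```text
0 err 2.455127202527496e-05 z 0.10400000000000006 x -0.0749687795816443 deg 0.7642165453613455
0.0025 err 5.787077226410142e-05 z 0.10400000000000006 x -0.0749687795816443 deg 0.7629125742039897
0.005 err 6.035503378271079e-06 z 0.04500000000000001 x -0.0512258987360546 deg 50.84888139195663
```

```bash
sed -i 's/np.arange(.03,.105,.0005)/np.arange(.03,.075,.0002)/' tilt.py; python3 tilt.py 452 315;  python3 tilt.py 452 318;python3 tilt.py 452 312
python3 - <<'E'
from h import *
from tilt import *
s=get_state();print(s['clock'])
x,y,a=np.load('case.npy');R=np.array([[np.cos(a),-np.sin(a)],[np.sin(a),np.cos(a)]])
print(R.T@(s['eef_pos'][:2]-[x,y]))
E
```

```text
0 err 1.0941744306852685e-05 z 0.053599999999999856 x -0.05463223756508406 deg 43.25396272289237
0.0025 err 2.6354513989412798e-05 z 0.04919999999999988 x -0.05286129082096451 deg 47.14592462286718
0.005 err 4.354906974932127e-05 z 0.04499999999999991 x -0.05117084165612312 deg 50.87960955732006
0 err 1.0002579408738277e-05 z 0.05239999999999986 x -0.0534484771826127 deg 44.54159526296292
0.0025 err 3.810235824613928e-05 z 0.04819999999999989 x -0.05174014808384065 deg 48.29202705871119
0.005 err 2.320790174599463e-05 z 0.043799999999999915 x -0.04995046998036526 deg 52.18343192698997
0 err 2.3372901265666934e-05 z 0.05479999999999985 x -0.05569070488961913 deg 42.031725094424395
0.0025 err 3.150805521597022e-05 z 0.05019999999999988 x -0.0538580525639597 deg 46.068298394266215
0.005 err 1.715623828821289e-05 z 0.0457999999999999 x -0.05210508077419849 deg 49.94303776628228
9.575
[-0.05045629  0.15810409]
```

Both estimates, finger depth and image, put the tilt at about 43–47°. I'll withdraw straight up and check it.

```bash
python3 -m jog '0 0 0 -0.003 0 0 0; 0 0 0 -0.006 0 0 0; 0 0 0 -0.012 0 0 0; 0 0 0 -0.02 0 0 0; 0 0 0 -0.025 0 0 0; 0 0 0 -0.025 0 0 0; 0 0 0 -0.025 0 0 0; 0 0 0 -0.025 0 0 0; 0 0 0 -0.02 0 0 0; 0 0.03 0 0 0 0 0; 0 0.04 0 0 0 0 0;0 0 0 0 0 0 0;0 0 0 0 0 0 0'
python3 - <<'E'
from h import *
import pickle
c=save('wrist','w4.png');s=get_state();pickle.dump((s,c),open('w4.pkl','wb'))
i=c['image'][100:380,120:512,::-1];cv2.imwrite('pics/w4c.png',cv2.resize(i,None,fx=2,fy=2))
E
```

```text
clock: 11.2
eef_pos: [0.481, 0.2774, 0.2514]
ee_rot: [3.141, 0.001, 2.88]
wrist_force: [1.1, -0.3, 0.6]
width: 0.0005
grasp_force: 0.0
```

View pics/w4c.png

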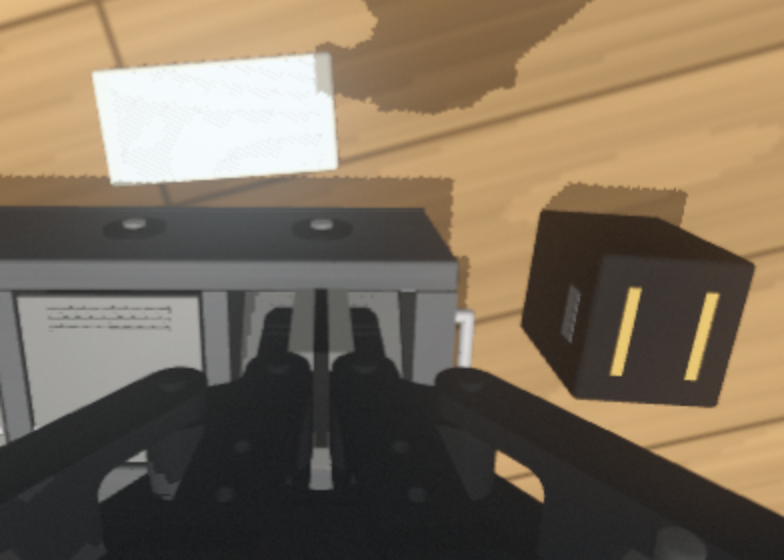

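The flap has stayed open, but from here the fingers hide most of it. I'll move back a little and to the side for a clear view.

```bash
python3 -m jog '0 -0.04 -0.04 0 0 0 0; 0 -0.04 -0.04 0 0 0 0; 0 0 -0.02 0 0 0 0;0 0 0 0 0 0 0;0 0 0 0 0 0 0'
python3 - <<'E'
from h import *
import pickle
c=save('wrist','w5.png');s=get_state();pickle.dump((s,c),open('w5.pkl','wb'))
i=c['image'][110:310,260:520,::-1];cv2.imwrite('pics/w5c.png',cv2.resize(i,None,fx=3,fy=3))
E
```

```text
clock: 11.88
eef_pos: [0.532, 0.1607, 0.2506]
ee_rot: [3.141, -0.0, 2.88]
wrist_force: [0.7, -0.7, 0.1]
width: 0.0003
grasp_force: 0.0
```

View pics/w5c.png

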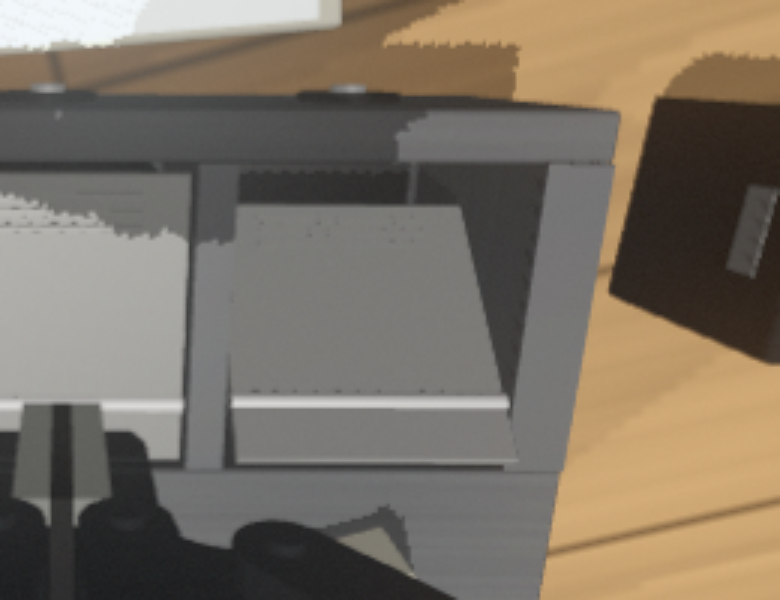

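Flap 4 stands open, with its front edge at crop (237..461, 206) and its rear edge at about y=463. The other flaps are flush. The front-right corner fixes the tilt.

Run:
```python
from h import *
import pickle
from tilt import tilt
from scipy.spatial.transform import Rotation as Ro
s,c=pickle.load(open('w5.pkl','rb'))
tilt(c,s,(461/3+260,206/3+110))
T=np.eye(4);T[:3,:3]=Ro.from_euler('xyz',s['ee_rot']).as_matrix();T[:3,3]=s['eef_pos'];T=T@c['tool_from_camera']
x,y,a=np.load('case.npy');R=np.array([[np.cos(a),-np.sin(a)],[np.sin(a),np.cos(a)]])
for z in (.045,.05,.055,.06,.065,.07):print(z,R.T@(ray2plane(c,461/3+260,206/3+110,z,T)[:2]-[x,y]))
```

```text
0 err 1.2793986381098854e-05 z 0.05339999999999986 x -0.05444592970684987 deg 43.46273560439439
0.0025 err 4.802301928287511e-05 z 0.050399999999999875 x -0.053941031251828045 deg 45.914511745010465
0.005 err 4.807920722178782e-05 z 0.046999999999999896 x -0.05336881300280323 deg 48.61541374922063
0.045 [-0.05303221  0.2084855 ]
0.05 [-0.05387371  0.2061893 ]
0.055 [-0.05471521  0.20389311]
0.06 [-0.05555671  0.20159691]
0.065 [-0.0563982   0.19930071]
0.07 [-0.0572397   0.19700451]
```

The tilt is about 44–46°, the arm is clear, and nothing else has moved. Handing in.

```bash
python3 -c "
from bench import *
print(close_job())"
```

```text
the job is handed in; nothing more can be done
None
```

Flap 4 (farthest left) gave way at about 1.5 N on the first press, so I pressed no other flap; it is left standing open at about 45° (measured 43–49°), with the arm clear, and I handed the job in at about 12 s.

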